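Hang up the peg basket, then unscrew the washing-tablet jar

ROBOT

A 6-joint arm with a two-finger parallel gripper is mounted at the origin on the work surface. World frame = base frame: x ahead of the robot, y to its left, z up, the work surface at z = 0. Lengths are in m, angles in degrees, forces in N, time in s.
With the tool pointing down it reaches from about 0.25 to 0.725 m from the base axis. Payload 9.7 kg.
Tool frame: the origin (TCP) lies on the mounting face of the last link; the fingertips stand 173 mm ahead of it and the grasp point (between the pads) lies 155 mm ahead of it; z points along the fingers, y is the line along which they close (so a half turn about z gives the same grasp; the last joint's range is limited). The gripper opens to 85 mm and grips with 20 to 120 N. Pads are 22 mm wide; open, the fingers measure 114 mm over their backs; the gripper's body (76 mm by 85 mm) begins 54 mm behind the grasp point. The pads swing forward as they close: fully open they stand 13 mm farther back than shut.
Start: joints at [-72.307, 4.979, 10.078, 95.1, 0, 90], TCP at [0.167, -0.524, 0.405] pointing down, gripper open.
Joint ranges: [-179.16, 179.16], [-48.56, 103.87], [-65.8, 70.77], [-126.05, 130.52], [-82.76, 87.17], [-180, 180]. Speed limits (degrees/s): [127.2, 127.2, 147.25, 180, 180, 180].

INTERFACE

Orientations are given as [roll, pitch, yaw] about the fixed x, y, z axes, in that order (R = Rz(yaw) Ry(pitch) Rx(roll)).
In Python, from workcell import bot, camera, camera_model, outline_of, pinpoint gives the robot as it stands.
- The arm moves only by the tool move_arm, never from a script. Its arguments are lists of equal length, an entry for each row: "jaw": the closure, from 0 (fully open) to 1 (shut); "delta_pos": the shift along the world's x, y, z in m, a list of three; "yaw": the turn about the world's z in rad. In form: {"jaw": [jaw, ...], "delta_pos": [[dx, dy, dz], ...], "yaw": [yaw, ...]}. A call has 1 to 10 rows; each row shifts and turns the commanded pose from where the row before left it; what a row does not reach is not made up. A row lasts 1/12 s, in which the tool goes at most 41.7 mm and 7.16 degrees, less where a joint would pass 70% of its speed; a pose out of reach is approached as far as the arm can. A call with a gripper value outside its range is refused whole. The fingers move at their own pace and stop on an object; "force" is the grip in N (left out, the last holds). Time passes only in rows, so rows that do not move let the fingers close. It gives the time, the measured TCP pose, the force, the opening and the grip force at its end, in the units of the state.
- bot.get_obs(): the state, without advancing time (a new reading comes with each control period).
- camera(name): name is "side" or "top" or "wrist"; returns the picture (400x640x3 uint8, red, green, blue); there is no depth.
- camera_model(name): a dict with "fx", "fy", "cx", "cy" (pixels), "R" (3x3) and "t" (3): a world point X has camera coordinates R X + t. Camera axes: x right, y down, z forward; pixel columns grow to the right and rows downward; lengths in m; the calibration is good to about 2 mm. A picture is of the moment at which its call begins: read the wrist's pose just before it. camera_model takes no time and is no camera call; for the wrist camera it gives the pose at the moment of the call.
- bot.job_done(): hands the job in; it is judged then, once.
Trained networks look in the newest picture that a camera, given by its name, has taken for a name from the list of things; names that differ only in an ending like _2 or _b are one class to them, and where a whole thing is asked for, a point or a joint stands for the part that bears it (a point fixed in the world has none). Each returns a list of dicts, best first, with "confidence" (0 to 1); they miss things now and then, are a little off and sometimes report something else, mostly with a low value. They report only what shows in the picture. A call takes as long as a camera call.
- outline_of(camera, thing): "mask" (400x640 bool, what is visible of it) and "xy" ([column, row] in pixels, amid what is visible of it).
- pinpoint(camera, thing): "xy" ([column, row] in pixels: a listed point, or the origin of a listed thing).
The state is a dict: "time": time; "q": joint angles; "qd": joint speeds; "joint_efforts": joint torques, N m; "ee_pos": TCP position; "tcp_rot": TCP orientation; "wrist_force": force on the tool from outside, world axes, zero at the start; "torque": the same for the moment, N m; "opening": finger opening in m; "grasp_force": force on a finger pad.
Only numpy, scipy, OpenCV 4.12 (cv2) and the standard library are available. Lean on these libraries where they do the work, as an engineer would, in place of code of your own. Each camera call takes 0.05 s, during which the arm holds its last target. There are 200 camera calls.

TASK

Someone left the yellow clothes-peg basket standing on the lid of the washing-tablet jar: hang it by its red handle on the hook of the stand and let go of it. Then unscrew the jar's tight blue lid anticlockwise, the wooden holder bracing the jar so that it stays standing in there, stop turning once the threads let go, and raise the lid straight up to about 2 to 3 cm above the mouth. Finish while still holding the lid there, level and over the mouth, with the basket still hanging and the other things on the table left alone.

Things in the scene. Friction and masses are not known exactly. Their poses are not given: they have to be found in the camera images.
- basket: open yellow clothes-peg basket, 66 x 96 mm (its x, y), walls 50 mm high, pegs fixed inside, 0.14 to 0.28 kg; origin at the centre of its underside, z up. It starts upright on the jar's lid. A rigid red bail stands over it in its y-z plane: uprights at y = +-50 mm (6 mm thick in x, 4 mm in y) carry a straight top strap
- basket_handle (a point): centre of the basket's red top strap, 125 mm above its underside; axes as the basket's. The strap is 104 mm long in y, 6 mm thick in x and 10 mm tall (underside at z = 120 mm, top at 130 mm); the free opening below it is 70 mm high
- hook: fixed dark steel hook stand: foot disc of 50 mm radius, upright post of 8 mm radius and 230 mm height at its origin (foot centre, on the table), and a level round arm of 4 mm radius, centre line 210 mm high, that points along the stand's own -x, straight for 78 mm from the post and then turning up
- hook_seat (a point): where a handle hangs: top of the level hook arm (214 mm high), 55 mm out from the post; x axis runs along the arm towards the post
- hook_tip (a point): end of the upturned hook, 94 mm out from the post, 232 mm high (the round end reaches 236 mm)
- holder: fixed wooden bench holder 100 x 100 x 40 mm with a square pocket 84 x 84 mm, floor 6 mm thick; origin at the centre of its underside. It keeps the jar from turning
- jar: white jar, about 0.7 kg, standing loose in the holder (about 2 mm play all round, so it may twist by a few degrees before the pocket stops it): square body 80 x 80 mm, 88 mm high, round neck of 23 mm radius up to the rim at z = 116 mm; origin at the centre of its underside, z up
- jar_mouth (a point): centre of the jar's rim, 116 mm above the jar's underside. A 3 mm springy rubber seal lies on the rim and may stand up to 7 mm above it
- cap: blue ribbed round lid, 64 mm across, 24 mm high, 60 g; origin at the centre of its open underside, z up, x along the jar's x (within 3 degrees) at the start. Screwed on, its underside is 99 mm and its flat top 123 mm above the jar's underside (11 mm free below its edge, then the jar's square shoulder)
- cap_top (a point): centre of the lid's flat top. Three lugs sit under short threads; the seal presses the lid up with about 13 N, so turning takes 0.3 to 0.8 N m. Anticlockwise from above it is free after about 60 degrees relative to the jar, rising 2 mm (turning at constant height works too); from 65 to 95 degrees it lifts straight off; at about 100 degrees, or clockwise at once, it meets a stop
- detergent: bystander: white detergent bottle, 84 mm across, 235 mm high, at the back; origin under its centre
- softener: bystander: blue bottle, 72 mm across, 200 mm high, at the back; origin under its centre
- spray: bystander: can with orange label, 60 mm across, 190 mm high, at the back; origin under its centre
- tin: bystander: small can with green label, 60 mm across, 80 mm high; origin under its centre
- brush: bystander: small brush with wooden handle, 200 mm long, lying; origin under its centre
- mug: bystander: blue mug, 76 mm across, 90 mm high; origin under its centre
- carton: bystander: cardboard box 100 x 140 x 70 mm; origin under its centre

How it is judged:
By the outcome, as a careful person would: the job done as asked, in the order asked, and still so for the second after the job is handed in, while the arm keeps its last pose, push and grip.
It also fails if it takes over 51 s, if anything falls off the work surface, if the arm or the gripper's body presses on something with over 40 N, if the wrist force passes 120 N, or if a joint passes its speed limit or range.

## Working session

There is one attempt and no reset: what is moved stays moved. The work goes in short steps, Python scripts to look and compute and a tool call to move; the robot and the scene stay as the last step left them, time stands still between calls to the robot, and variables do not carry over. Pictures are saved under pics/ and viewed, at most 10 in all, crops included, and the job is handed in when it is done.

Besides the shell and the picture viewer there is one more tool, called as name([rows], argument=value, ...), one row to a line, values as JSON. move_arm: Moves the arm, as the interface text tells. Its arguments: {"type":"object","properties":{"jaw":{"type":"array"},"delta_pos":{"type":"array"},"yaw":{"type":"array"},"force":{"type":"number"}},"required":["jaw","delta_pos","yaw"]}

```bash
mkdir -p pics; ls; cat > h.py <<'E'
import numpy as np, cv2
from workcell import bot, camera, camera_model, outline_of, pinpoint
def snap(c,name=None):
    im=camera(c)
    if name: cv2.imwrite('pics/'+name,cv2.cvtColor(im,cv2.COLOR_RGB2BGR))
    return im
def tri(obs):
    # obs: list of (model, xy)
    A=[];b=[]
    for m,xy in obs:
        R=np.array(m['R']);t=np.array(m['t'])
        u=(xy[0]-m['cx'])/m['fx'];v=(xy[1]-m['cy'])/m['fy']
        for w,r in((u,0),(v,1)):
            A.append(w*R[2]-R[r]);b.append(t[r]-w*t[2])
    A=np.array(A);b=np.array(b)
    X,_,_,_=np.linalg.lstsq(A,b,rcond=None)
    return X,np.abs(A@X-b).max()
def proj(m,X):
    p=np.array(m['R'])@np.asarray(X,float)+np.array(m['t'])
    return np.array([m['fx']*p[0]/p[2]+m['cx'],m['fy']*p[1]/p[2]+m['cy']])
def onz(m,xy,z):
    R=np.array(m['R']);t=np.array(m['t'])
    d=R.T@np.array([(xy[0]-m['cx'])/m['fx'],(xy[1]-m['cy'])/m['fy'],1]);c=-R.T@t
    return c+d*(z-c[2])/d[2]
E
python3 - <<'E'
from h import *
print(bot.get_obs())
cs=['side','top','wrist']
ms={}
P={}
for c in cs:
    ms[c]=camera_model(c);snap(c,c+'0.png')
    print(c,np.round(-np.array(ms[c]['R']).T@ms[c]['t'],3),np.round(ms[c]['R'],2).tolist(),ms[c]['fx'])
    for n in ['basket','basket_handle','hook','hook_seat','hook_tip','holder','jar','jar_mouth','cap','cap_top']:
        r=pinpoint(c,n)
        if r: P[c,n]=r[0]; print(c,n,np.round(r[0]['xy'],1),round(r[0]['confidence'],2))
for n in ['basket','basket_handle','hook','hook_seat','hook_tip','holder','jar','jar_mouth','cap','cap_top']:
    o=[(ms[c],P[c,n]['xy']) for c in cs if (c,n) in P]
    if len(o)>1: print(n,len(o),np.round(tri(o)[0],4),tri(o)[1])
print(bot.get_obs()['time'])
E
```

```text
pics
{'time': 0.0, 'q': array([-7.23072311e+01,  5.01435961e+00,  1.00331598e+01,  9.51007442e+01,
       -6.30664060e-05,  9.00015431e+01]), 'qd': array([-0.03478382, -0.03132289, -0.00646764,  0.01372868, -0.04270018,
        0.00069053]), 'joint_efforts': array([ 3.71123115e-04, -5.20393789e+01,  4.64794171e+01,  1.67806156e-02,
       -1.53036390e-04, -8.63582528e-06]), 'ee_pos': array([ 0.16715372, -0.52399052,  0.40394004]), 'tcp_rot': array([-1.79918056e+02,  6.52732120e-05,  1.76912260e+01]), 'wrist_force': array([ 0.54531561,  0.16005116, -0.28581802]), 'torque': array([ 0.0250629 , -0.03330447,  0.01067094]), 'grasp_force': 0.0, 'opening': 0.08522882824172065}
side [0.278 0.788 0.69 ] [[-0.92, -0.39, 0.02], [-0.21, 0.47, -0.86], [0.32, -0.79, -0.51]] 361.2719540923275
side basket [352.8 173.9] 0.79
side basket_handle [356.9 142.3] 0.8
side hook [282.  293.1] 0.93
side hook_seat [303.8 228.4] 0.56
side hook_tip [321.4 223.3] 0.68
side holder [351.4 210.8] 0.93
side jar [350.1 202.9] 0.93
side jar_mouth [322.2 225.9] 0.6
side cap_top [355.8 172.3] 0.62
top [ 0.265 -0.014  1.6
[... 311 characters left out ...]
mouth [399.7 218.3] 0.72
top cap [397.3 217.4] 0.61
top cap_top [398.2 219.7] 0.35
wrist [ 0.243 -0.499  0.374] [[0.3, -0.95, -0.0], [-0.9, -0.29, 0.31], [-0.3, -0.1, -0.95]] 319.6870249750854
basket 2 [ 0.5774 -0.2559  0.1293] 0.00264072986564845
basket_handle 2 [ 0.5736 -0.258   0.2434] 0.0037550291238752642
hook 2 [0.5954 0.2204 0.0155] 0.0023625687102855064
hook_seat 2 [0.5477 0.2041 0.2194] 0.00213820379187335
hook_tip 2 [0.5097 0.1915 0.2354] 0.0003417720436984517
holder 2 [ 0.5649 -0.2497 -0.0138] 0.002713113670101741
jar 2 [0.3771 0.3511 0.4068] 0.025069364065568867
jar_mouth 2 [ 0.6493 -0.289  -0.1394] 0.039428017571413676
cap_top 2 [ 0.5575 -0.2492  0.1405] 0.00530591744943687
1.65
```

```bash
python3 - <<'E'
import cv2,numpy as np
a=cv2.imread('pics/side0.png');b=cv2.imread('pics/top0.png')
c1=cv2.resize(a[100:320,230:430],(800,880))[:,:]
l=cv2.resize(a[110:310,240:420],None,fx=2.2,fy=2.2,interpolation=2)
r=cv2.resize(b[170:260,220:440],(400,164),interpolation=2)
cv=np.zeros((600,800,3),np.uint8);cv[:l.shape[0],:l.shape[1]]=l;cv[0:164,400:800]=r
r2=cv2.resize(b[180:240,370:430],(400,400),interpolation=2);cv[180:580,400:800]=r2
cv2.imwrite('pics/mix.png',cv)
E
```

```text
(no output)
```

View pics/side0.png

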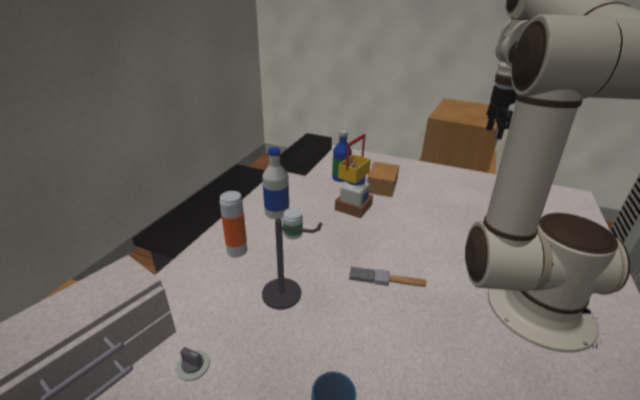

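View pics/mix.png

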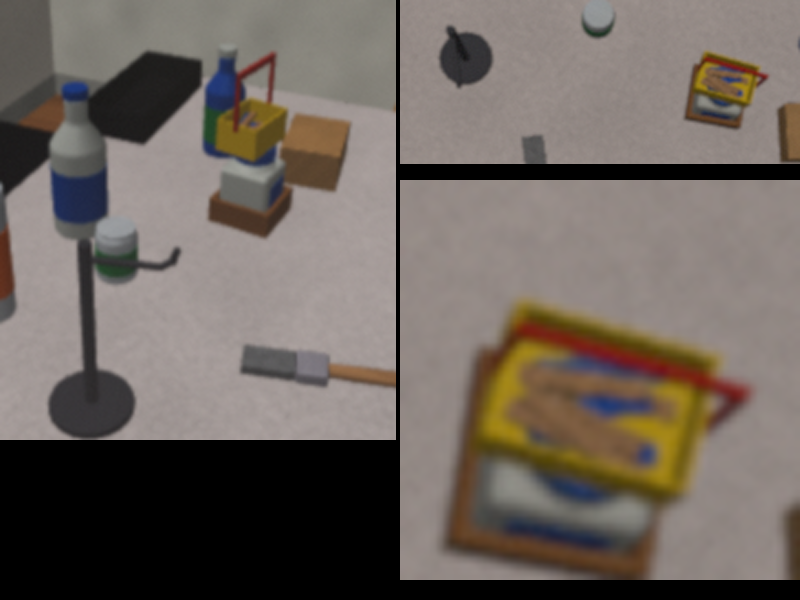

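View pics/top0.png

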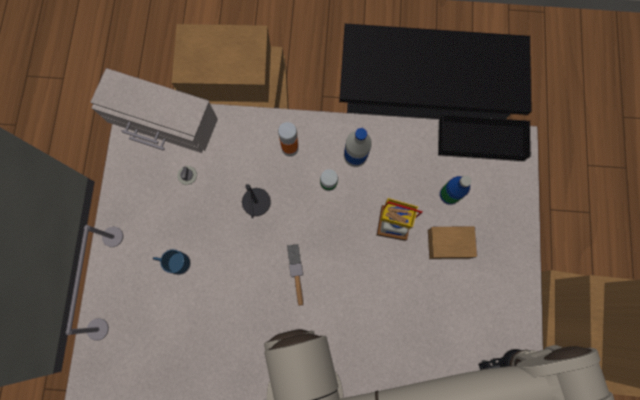

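The pictures show the basket on the jar (top view about 400,212; red strap 375-420 px, running mostly along world y). The hook post is at (282,293) in the side view, with the arm pointing towards the robot. I'll move the wrist camera over the basket for a better measurement.

move_arm([
  [0.03, 0.02, 0.012],
  [0.03, 0.02, 0.012],
  [0.03, 0.02, 0.012],
  [0.03, 0.02, 0.012],
  [0.03, 0.02, 0.01],
  [0.03, 0.02, 0.01],
  [0.03, 0.02, 0.01],
  [0.03, 0.02, 0],
  [0.03, 0.02, 0],
  [0.03, 0.02, 0],
], jaw=[0, 0, 0, 0, 0, 0, 0, 0, 0, 0], yaw=[0.1, 0.1, 0.1, 0.1, 0.1, 0.1, 0.1, 0.1, 0.1, 0.1])

```text
time: 2.48
ee_pos: [0.4684, -0.3226, 0.483]
tcp_rot: [180.0, 0.0, 75.3]
wrist_force: [0.2, -0.7, -0.6]
opening: 0.0855
grasp_force: 0.0
```

move_arm([
  [0.03, 0.02, 0],
  [0.03, 0.02, 0],
  [0.03, 0.02, 0],
  [0.01, 0, 0],
  [0, 0, 0],
], jaw=[0, 0, 0, 0, 0], yaw=[0, 0, 0, 0, 0])

```text
time: 2.9
ee_pos: [0.5696, -0.2626, 0.4812]
tcp_rot: [-179.9, -0.0, 75.2]
wrist_force: [-1.1, -0.2, -0.6]
opening: 0.0855
grasp_force: 0.0
```

```bash
python3 - <<'E'
from h import *
o=bot.get_obs();print(o['time'],o['ee_pos'],o['tcp_rot'],o['q'],o['wrist_force'])
m=camera_model('wrist');im=snap('wrist','w1.png')
for n in ['basket','basket_handle','cap_top','jar','holder']:
    for r in pinpoint('wrist',n)[:2]: print(n,r['xy'],r['confidence'])
print(proj(m,[.5736,-.258,.254]))
E
```

```text
2.9 [ 0.56957818 -0.26263509  0.4811823 ] [-1.79914930e+02 -2.58808362e-02  7.51684570e+01] [-2.47565691e+01  1.94773244e+01  3.58670820e+01  1.06478015e+02
  1.08308659e-02  8.00749464e+01] [-1.05682106 -0.16990441 -0.57926355]
basket [319.8, 165.6] 0.88
basket_handle [314.7, 209.6] 0.95
cap_top [421.3, 248.5] 0.63
[329.6299322  217.65178031]
```

View pics/w1.png

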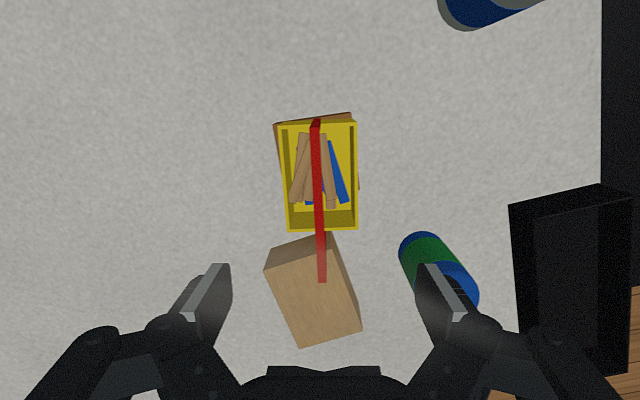

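The wrist view shows the red strap running from (316,120) to (322,282) over the yellow box, with the carton and softener beside it. Next I'll segment the strap by colour and measure it.

```bash
python3 - <<'E'
from h import *
m=camera_model('wrist')
im=cv2.imread('pics/w1.png').astype(int)
B,G,R=im[...,0],im[...,1],im[...,2]
M=(R>90)&(R>2.2*G)&(R>2.2*B); M[290:]=0; M[:,:290]=0;M[:,350:]=0
ys,xs=np.nonzero(M); print(len(ys),ys.min(),ys.max())
rows=np.arange(ys.min(),ys.max()+1,8)
for r in rows: 
    c=xs[ys==r]; 
    print(r,c.min(),c.max(),end='; ')
p=np.polyfit(ys,xs,1)
for z in(.25,.254,.259):
  e=[onz(m,(np.polyval(p,v),v),z) for v in(ys.min(),ys.max())]
  d=e[0]-e[1];print(z,np.round(e,4).tolist(),'len',np.linalg.norm(d),'yaw y-axis',np.degrees(np.arctan2(d[1],d[0]))-90,'mid',np.round((e[0]+e[1])/2,4))
# side/top check with red
s=cv2.imread('pics/side0.png').astype(int);S=(s[...,2]>80)&(s[...,2]>2*s[...,1])&(s[...,2]>2*s[...,0]);S[:, :330]=0;S[:,390:]=0;S[190:]=0
ms=camera_model('side')
for X in (e[0],e[1]): print('proj side',proj(ms,X), 'top',proj(camera_model('top'),X))
yy,xx=np.nonzero(S);print('side red',xx.min(),yy[xx==xx.min()],xx.max(),yy[xx==xx.max()],yy.min(),xx[yy==yy.min()])
E
```

```text
1309 118 282
118 314 319; 126 310 319; 134 310 319; 142 310 319; 150 311 319; 158 311 320; 166 312 320; 174 312 321; 182 313 321; 190 313 321; 198 313 321; 206 314 322; 214 314 322; 222 315 323; 230 316 323; 238 315 325; 246 316 325; 254 317 324; Traceback (most recent call last):
  File "<stdin>", line 10, in <module>
    return umr_minimum(a, axis, None, out, keepdims, initial, where)
ValueError: zero-size array to reduction operation minimum which has no identity
```

```bash
python3 - <<'E'
from h import *
m=camera_model('wrist')
im=cv2.imread('pics/w1.png').astype(int)
B,G,R=im[...,0],im[...,1],im[...,2]
M=(R>90)&(R>2.2*G)&(R>2.2*B); M[290:]=0; M[:,:290]=0;M[:,350:]=0
ys,xs=np.nonzero(M); print(im[116:124,316].tolist(),im[279:285,322].tolist())
k=(ys>124)
p=np.polyfit(ys[k],xs[k],1)
for z in(.25,.254,.259):
  e=[onz(m,(np.polyval(p,v),v),z) for v in(119,282)]
  d=e[0]-e[1];print(z,np.round(e,4).tolist(),'len',np.linalg.norm(d),'yaw',np.degrees(np.arctan2(d[1],d[0]))-90,'mid',np.round((e[0]+e[1])/2,4))
s=cv2.imread('pics/side0.png').astype(int);S=(s[...,2]>80)&(s[...,2]>2*s[...,1])&(s[...,2]>2*s[...,0]);S[:, :330]=0;S[:,390:]=0;S[190:]=0
for X in e: print('proj side',proj(camera_model('side'),X), 'top',proj(camera_model('top'),X))
yy,xx=np.nonzero(S);print('side red',xx.min(),yy[xx==xx.min()],xx.max(),yy[xx==xx.max()],yy.min(),xx[yy==yy.min()])
print(m['R'])
# cap / jar candidates
print('hook', [np.round(onz(camera_model('top'),xy,z),4).tolist() for xy,z in(((253.6,204),0),((248.9,204.7),.214),((251.3,217.3),.232))])
print('hookside', [np.round(onz(camera_model('side'),xy,z),4).tolist() for xy,z in(((282,293.1),0),((303.8,228.4),.214),((321.4,223.3),.232))])
E
```

```text
[[89, 105, 115], [25, 49, 62], [8, 23, 104], [10, 11, 101], [8, 11, 99], [1, 3, 97], [28, 29, 105], [20, 22, 103]] [[58, 72, 151], [52, 62, 146], [57, 68, 149], [57, 70, 150], [96, 136, 154], [95, 135, 155]]
0.25 [[0.5769, -0.1972, 0.25], [0.5521, -0.3097, 0.25]] len 0.11524211828258643 yaw -12.44881534605733 mid [ 0.5645 -0.2535  0.25  ]
0.254 [[0.5771, -0.197, 0.254], [0.5527, -0.3073, 0.254]] len 0.11297062003582731 yaw -12.44881534605733 mid [ 0.5649 -0.2521  0.254 ]
0.259 [[0.5773, -0.1967, 0.259], [0.5536, -0.3042, 0.259]] len 0.11013124722737837 yaw -12.448815346057316 mid [ 0.5654 -0.2505  0.259 ]
proj side [348.9200253  144.07810747] top [386.61213022 202.73664752]
proj side [366.26933808 133.55017473] top [423.68346557 213.52281655]
side red 346 [163] 363 [135 136] 135 [363]
[[ 9.65749096e-01 -2.59477619e-01 -2.19111210e-04]
 [-2.46292817e-01 -9.16941717e-01  3.13939064e-01]
 [-8.16610729e-02 -3.03132402e-01 -9.49443109e-01]]
hook [[0.5961, 0.2218, 0.0], [0.5509, 0.2056, 0.214], [0.5106, 0.192, 0.232]]
hookside [[0.6053, 0.2075, 0.0], [0.5485, 0.1975, 0.214], [0.511, 0.1871, 0.232]]
```

move_arm([
  [-0.005, -0.007, -0.02],
  [-0.005, -0.006, -0.02],
  [0, 0, -0.015],
  [0, 0, -0.01],
  [0, 0, -0.005],
  [0, 0, 0],
], jaw=[0, 0, 0, 0, 0.3, 0.5], yaw=[0.02, 0.02, 0, 0, 0, 0], force=60)

```text
time: 3.7
ee_pos: [0.5564, -0.2774, 0.412]
tcp_rot: [-179.9, -0.0, 77.2]
wrist_force: [0.4, -0.7, 0.1]
opening: 0.0639
grasp_force: 0.0
```

```bash
python3 - <<'E'
from h import *
o=bot.get_obs();print(o['time'],o['ee_pos'],o['tcp_rot'],o['opening'])
m=camera_model('wrist');im=snap('wrist','w2.png')
E
```

```text
3.7 [ 0.55639379 -0.27737856  0.41203026] [-1.79934584e+02 -1.41645056e-02  7.72183615e+01] 0.06392276688523772
```

View pics/w2.png

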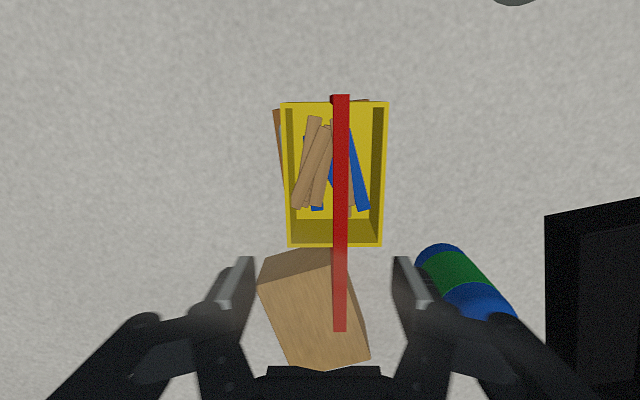

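```bash
python3 - <<'E'
from h import *
m=camera_model('wrist');o=bot.get_obs();T=o['ee_pos'];print(T,o['tcp_rot'][2])
im=cv2.imread('pics/w2.png').astype(int)
B,G,R=im[...,0],im[...,1],im[...,2]
M=(R>90)&(R>2*G)&(R>2*B); M[335:]=0; M[:,:320]=0;M[:,360:]=0
ys,xs=np.nonzero(M);k=ys>104;p=np.polyfit(ys[k],xs[k],1)
for z in(.254,.259):
  e=[onz(m,(np.polyval(p,v),v),z) for v in(96,331)]
  d=e[0]-e[1];print(z,np.round(e,4).tolist(),'len',np.linalg.norm(d),'yaw',np.degrees(np.arctan2(d[1],d[0]))-90,'mid',np.round((e[0]+e[1])/2,4))
print('axis px',[proj(m,[T[0],T[1],z]).round(1).tolist() for z in(.239,.257,.27)])
E
```

```text
[ 0.55656396 -0.2772773   0.41302872] 77.23266794550099
0.254 [[0.5799, -0.1992, 0.254], [0.5569, -0.3057, 0.254]] len 0.10897019704381117 yaw -12.190800077207143 mid [ 0.5684 -0.2524  0.254 ]
0.259 [[0.5797, -0.1991, 0.259], [0.5576, -0.3015, 0.259]] len 0.10473537129491294 yaw -12.190800077207143 mid [ 0.5686 -0.2503  0.259 ]
axis px [[325.4, 265.4], [325.7, 285.3], [325.9, 302.9]]
```

move_arm([
  [0.007, 0.0035, 0],
  [0, 0, 0],
  [0, 0, 0],
  [0, 0, 0],
  [0, 0, 0],
  [0, 0, 0],
  [0, 0, 0],
  [0, 0, 0],
], jaw=[0.5, 0.6, 1, 1, 1, 1, 1, 1], yaw=[0.01, 0, 0, 0, 0, 0, 0, 0], force=60)

```text
time: 4.42
ee_pos: [0.5641, -0.2735, 0.4131]
tcp_rot: [180.0, 0.0, 77.8]
wrist_force: [0.6, -0.2, 2.0]
opening: 0.0047
grasp_force: 60.7
```

move_arm([
  [0, 0, 0.01],
  [0, 0, 0.02],
  [0, 0, 0.02],
  [0, 0.005, 0.01],
  [-0.002, 0.01, 0],
  [-0.004, 0.018, 0],
  [-0.006, 0.025, 0],
  [-0.006, 0.025, 0],
  [-0.006, 0.025, 0],
  [-0.006, 0.025, 0],
], jaw=[1, 1, 1, 1, 1, 1, 1, 1, 1, 1], yaw=[0, 0, 0, 0, 0.02, 0.03, 0.04, 0.04, 0.04, 0.04])

```text
time: 5.25
ee_pos: [0.5335, -0.1387, 0.471]
tcp_rot: [-179.9, -0.0, 90.1]
wrist_force: [0.6, -0.1, -2.3]
opening: 0.0045
grasp_force: 60.0
```

move_arm([
  [-0.006, 0.025, 0],
  [-0.006, 0.025, 0],
  [-0.006, 0.025, 0],
  [-0.006, 0.025, 0],
  [-0.006, 0.025, 0],
  [-0.006, 0.025, 0],
  [-0.006, 0.025, 0],
  [-0.006, 0.025, 0],
  [-0.006, 0.025, 0],
  [-0.006, 0.025, 0],
], jaw=[1, 1, 1, 1, 1, 1, 1, 1, 1, 1], yaw=[0.04, 0.04, 0.04, 0.04, 0.04, 0.04, 0.04, 0.03, 0.02, 0])

```text
time: 6.08
ee_pos: [0.4731, 0.1111, 0.4712]
tcp_rot: [-179.9, -0.0, 109.0]
wrist_force: [1.1, -0.0, -2.7]
opening: 0.0045
grasp_force: 60.0
```

move_arm([
  [-0.005, 0.02, 0],
  [-0.002, 0.01, 0],
  [0, 0, 0],
  [0, 0, 0],
], jaw=[1, 1, 1, 1], yaw=[0, 0, 0, 0])

```text
time: 6.42
ee_pos: [0.4668, 0.1399, 0.4719]
tcp_rot: [-179.9, 0.0, 108.9]
wrist_force: [0.4, 0.0, -2.3]
opening: 0.0043
grasp_force: 59.9
```

```bash
python3 - <<'E'
from h import *
o=bot.get_obs();print(o['time'],o['ee_pos'],o['tcp_rot'],o['opening'],o['grasp_force'],o['wrist_force'])
ms={};P={}
for c in('wrist','side','top'):
    ms[c]=camera_model(c);snap(c,c+'3.png')
    for n in ['hook','hook_seat','hook_tip','basket','basket_handle']:
        r=pinpoint(c,n)
        if r: P[c,n]=r[0]['xy'];print(c,n,np.round(r[0]['xy'],1),round(r[0]['confidence'],2))
for n in ['hook','hook_seat','hook_tip','basket','basket_handle']:
    q=[(ms[c],P[c,n]) for c in ms if (c,n) in P]
    if len(q)>1:print(n,len(q),np.round(tri(q)[0],4),tri(q)[1])
a=cv2.imread('pics/wrist3.png');b=cv2.imread('pics/side3.png')
b=cv2.resize(b[130:330,230:440],(630,600),interpolation=2)
cv=np.zeros((600,800,3),np.uint8);a2=cv2.resize(a,(480,300));cv[:300,:480]=a2
t=cv2.imread('pics/top3.png')[170:260,210:330];cv[300:600,0:400]=cv2.resize(t,(400,300),interpolation=2)
cv[300:600,400:800]=cv2.resize(cv2.imread('pics/side3.png')[150:330,230:470],(400,300),interpolation=2)
cv2.imwrite('pics/mix3.png',cv)
E
```

```text
6.4167 [0.46679307 0.13987632 0.47185553] [-1.79940853e+02  1.73598661e-02  1.08906803e+02] 0.004272626944273565 59.94131326675415 [ 0.44920373  0.00713095 -2.30286825]
wrist hook [436.8 145.3] 0.75
wrist hook_seat [456.6 169.7] 0.94
wrist hook_tip [411.3 171.4] 0.55
wrist basket [326.4 171.6] 0.61
wrist basket_handle [318.9 232.2] 0.91
side hook [283.2 295.4] 0.85
side hook_seat [301.  227.9] 0.6
side hook_tip [320.2 223.5] 0.74
side basket [344.2 234.1] 0.93
side basket_handle [351.5 190.5] 0.86
top hook_tip [291.  147.7] 0.17
top basket_handle [297.5 278.7] 0.59
hook 2 [ 0.6057  0.2073 -0.0063] 0.0032519349342206016
hook_seat 2 [0.5503 0.2006 0.2146] 0.00327907166289354
hook_tip 3 [0.6043 0.1298 0.1839] 0.13329718775496735
basket 2 [0.4612 0.1672 0.204 ] 0.002289017248140346
basket_handle 3 [0.4277 0.0884 0.2517] 0.08902489107365036
```

View pics/mix3.png

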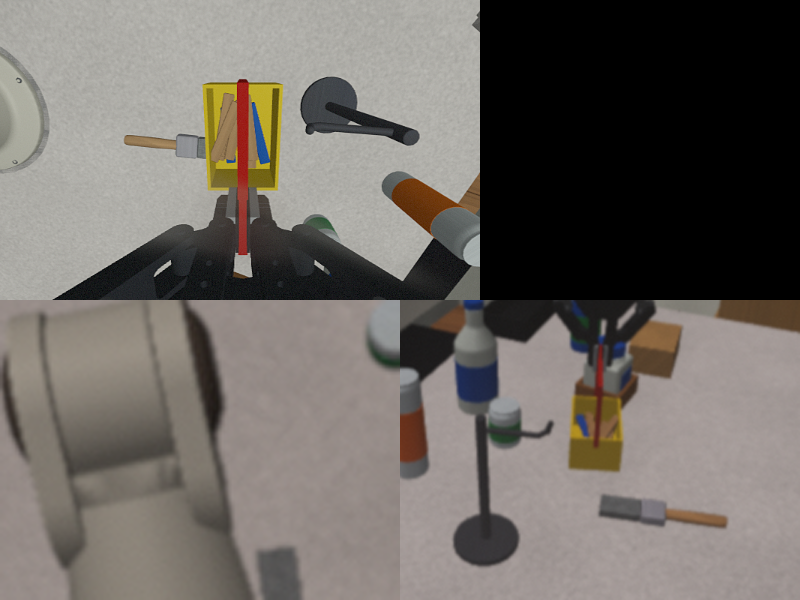

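The wrist view shows the basket held level by the strap (318,105-335). The hook arm runs from its tip near (412,171) to the post top near (545,184).

```bash
python3 - <<'E'
from h import *
m=camera_model('wrist');o=bot.get_obs();T=o['ee_pos']
im=cv2.imread('pics/wrist3.png');a=im.astype(int)
print('seat',onz(m,(456.6,169.7),.214).round(4),'tip',onz(m,(411.3,171.4),.232).round(4),'foot',onz(m,(436.8,145.3),0).round(4))
f=outline_of('wrist','hook')[0]['mask']; ys,xs=np.nonzero(f);print('mask',xs.min(),xs.max(),ys.min(),ys.max())
# foot disc: fit ellipse to upper/left of mask
for c in range(405,560,12):
    r=ys[xs==c]; print(c,r.min(),r.max(),end='; ')
B,G,R=a[...,0],a[...,1],a[...,2]
M=(R>90)&(R>2*G)&(R>2*B);M[345:]=0;M[:,:300]=0;M[:,350:]=0
y,x=np.nonzero(M);print('\nred rows',y.min(),y.max());k=(y>y.min()+8);p=np.polyfit(y[k],x[k],1);zt=T[2]-.159+.005
e=[onz(m,(np.polyval(p,v),v),zt) for v in(y.min()+1,y.max())];d=e[0]-e[1];print('strap',np.round(e,4).tolist(),np.linalg.norm(d),np.degrees(np.arctan2(d[1],d[0]))-90,((e[0]+e[1])/2).round(4))
E=cv2.resize(im[110:270,370:580],None,fx=3.8,fy=3.7,interpolation=2);cv2.imwrite('pics/hk.png',E)
E
```

```text
seat [0.5481 0.2003 0.214 ] tip [0.5113 0.1907 0.232 ] foot [0.6081 0.2072 0.    ]
mask 401 560 102 194
405 126 162; 417 110 177; 429 104 177; 441 102 176; 453 103 175; 465 109 176; 477 146 177; 489 151 178; 501 155 179; 513 159 180; 525 163 185; 537 167 192; 549 171 194; 
red rows 106 339
strap [[0.4412, 0.2131, 0.3187], [0.4754, 0.1134, 0.3187]] 0.10541905196804544 18.902482780329606 [0.4583 0.1632 0.3187]
```

View pics/hk.png

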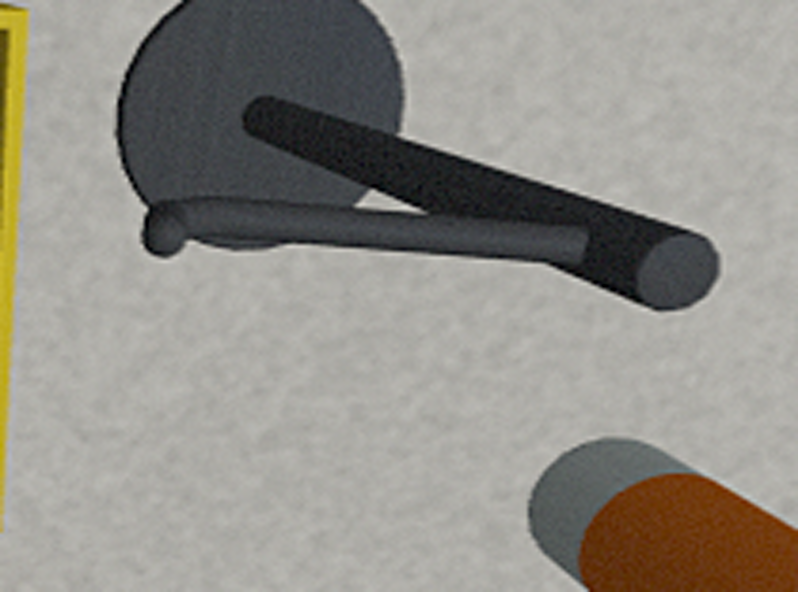

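```bash
python3 - <<'E'
from h import *
m=camera_model('wrist')
g=lambda c,z:onz(m,(370+c[0]/3.8,110+c[1]/3.7),z)
post=g((678,271),.23);a=g((250,223),.21);b=g((540,241),.21);tip=g((165,230),.232)
for n,v in(('post',post),('a',a),('b',b),('tip',tip)):print(n,v.round(4))
ang=lambda d:np.degrees(np.arctan2(d[1],d[0]))
print(ang(post-tip),ang(b-a),ang(post-a),np.linalg.norm((post-tip)[:2]),np.linalg.norm((post-a)[:2]))
E
```

```text
post [0.6043 0.2132 0.23  ]
a [0.5356 0.1946 0.21  ]
b [0.5909 0.2096 0.21  ]
tip [0.5129 0.1906 0.232 ]
13.855687847641946 15.16795337057551 15.130965295152599 0.09413384110238648 0.07116972782085355
```

move_arm([
  [0.002, 0.007, -0.01],
  [0.0015, 0.006, -0.015],
  [0, 0, -0.015],
  [0, 0, -0.012],
  [0, 0, -0.006],
  [0, 0, 0],
], jaw=[1, 1, 1, 1, 1, 1], yaw=[-0.04, -0.03, 0, 0, 0, 0])

```text
time: 7.87
ee_pos: [0.4705, 0.1525, 0.4134]
tcp_rot: [-179.9, 0.0, 104.8]
wrist_force: [-0.3, 0.1, -3.1]
opening: 0.0045
grasp_force: 60.0
```

```bash
python3 - <<'E'
from h import *
m=camera_model('wrist');o=bot.get_obs();T=o['ee_pos'];print(T,o['tcp_rot'])
im=snap('wrist','w4.png');m2=camera_model('wrist');a=im.astype(int)
R,G,B=a[...,0],a[...,1],a[...,2]
M=(R>90)&(R>2*G)&(R>2*B);M[345:]=0;M[:,:300]=0;M[:,350:]=0
y,x=np.nonzero(M);k=(y>y.min()+8);p=np.polyfit(y[k],x[k],1)
e=[onz(m,(np.polyval(p,v),v),T[2]-.154) for v in(y.min()+1,y.max())];d=e[0]-e[1];c=(e[0]+e[1])/2
print('strap',np.linalg.norm(d),np.degrees(np.arctan2(d[1],d[0]))-90,c.round(4),(c-T).round(4))
for n in('hook_seat','hook_tip'):
    r=pinpoint('wrist',n)
    if r: print(n,r[0]['xy'],r[0]['confidence'],onz(m,r[0]['xy'],.214 if n=='hook_seat' else .232).round(4))
cv2.imwrite('pics/w4c.png',cv2.resize(cv2.cvtColor(im[100:300,290:590],cv2.COLOR_RGB2BGR),None,fx=2.6,fy=2.6,interpolation=2))
E
```

```text
[0.47051229 0.15250284 0.41342528] [-1.79883460e+02  7.25147261e-03  1.04788586e+02]
strap 0.10506656961302623 14.901829777367041 [0.463  0.1764 0.2594] [-0.0075  0.0239 -0.154 ]
hook_seat [483.5, 202.1] 0.74 [0.5488 0.2001 0.214 ]
hook_tip [421.6, 213.8] 0.64 [0.5106 0.1897 0.232 ]
```

View pics/w4c.png

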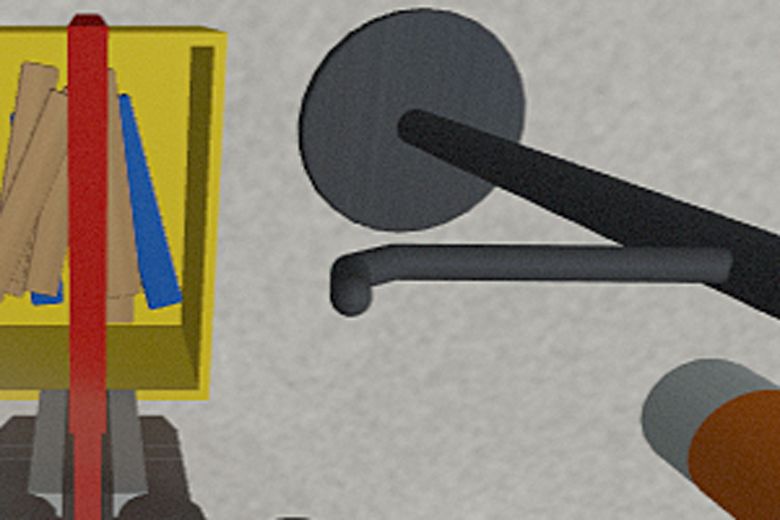

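The strap is aligned square to the arm: the seat is at (483,202) px, and the lateral error works out below 1 mm. Moving in.

move_arm([
  [0.01, 0.0027, 0],
  [0.015, 0.004, 0],
  [0.015, 0.004, 0],
  [0.015, 0.004, 0],
  [0.015, 0.004, 0],
  [0.012, 0.0032, 0],
  [0.005, 0.0013, 0],
  [0, 0, 0],
  [0, 0, 0],
], jaw=[1, 1, 1, 1, 1, 1, 1, 1, 1], yaw=[0, 0, 0, 0, 0, 0, 0, 0, 0])

```text
time: 8.77
ee_pos: [0.5578, 0.1757, 0.4147]
tcp_rot: [-180.0, 0.0, 104.8]
wrist_force: [-0.7, 0.6, -2.7]
opening: 0.0045
grasp_force: 60.0
```

move_arm([
  [0, 0, -0.01],
  [0, 0, -0.01],
  [0, 0, -0.006],
  [0, 0, -0.004],
  [0, 0, 0],
], jaw=[1, 1, 1, 1, 1], yaw=[0, 0, 0, 0, 0])

```text
time: 9.18
ee_pos: [0.5572, 0.1756, 0.3833]
tcp_rot: [-179.9, 0.0, 104.8]
wrist_force: [1.3, -0.2, -2.8]
opening: 0.0045
grasp_force: 59.9
```

```bash
python3 - <<'E'
from h import *
o=bot.get_obs();T=o['ee_pos'];print(o['time'],T,o['tcp_rot'],o['wrist_force'])
im=snap('wrist','w5.png');s=snap('side','s5.png')
cv=np.zeros((600,800,3),np.uint8)
cv[:300]=cv2.resize(im[80:290,140:700-60],(800,300));cv[300:,:500]=cv2.resize(s[150:300,220:400],(500,300))
cv2.imwrite('pics/m5.png',cv2.cvtColor(cv,cv2.COLOR_RGB2BGR))
E
```

```text
9.1833 [0.55722162 0.17559298 0.38332381] [-1.79895799e+02  7.75146989e-03  1.04782108e+02] [ 1.27982463 -0.2302254  -2.82763252]
```

View pics/m5.png

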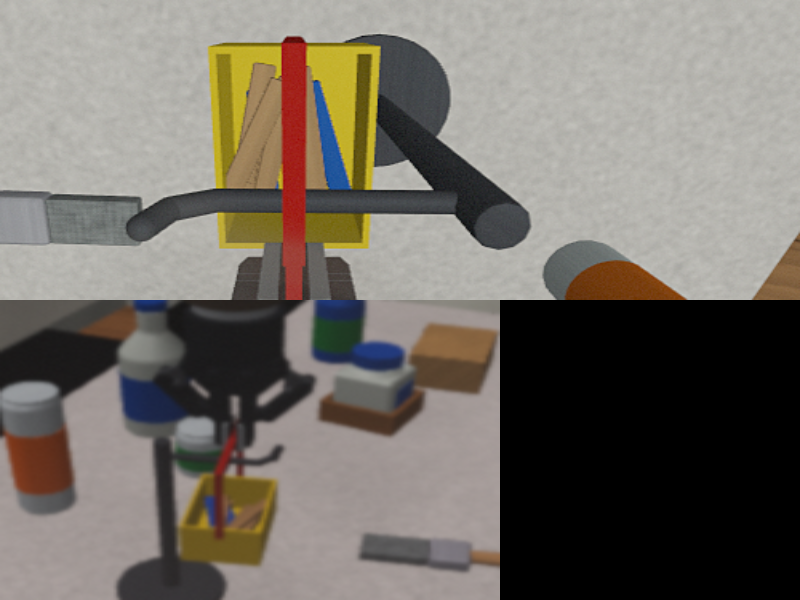

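The arm passes under the strap, between the uprights. I'll lower gently until the hook takes the load.

move_arm([
  [0, 0, -0.002],
  [0, 0, -0.002],
  [0, 0, 0],
  [0, 0, 0],
], jaw=[1, 1, 1, 1], yaw=[0, 0, 0, 0])

```text
time: 9.62
ee_pos: [0.5576, 0.1757, 0.3807]
tcp_rot: [-180.0, 0.0, 104.8]
wrist_force: [0.3, 0.9, -2.8]
opening: 0.0042
grasp_force: 59.9
```

move_arm([
  [0, 0, -0.002],
  [0, 0, 0],
  [0, 0, 0],
], jaw=[1, 1, 1], yaw=[0, 0, 0])

```text
time: 9.87
ee_pos: [0.5577, 0.1757, 0.3786]
tcp_rot: [-180.0, -0.0, 104.8]
wrist_force: [0.3, -0.7, -1.3]
opening: 0.0042
grasp_force: 59.9
```

move_arm([
  [0, 0, -0.001],
  [0, 0, 0],
  [0, 0, 0],
], jaw=[1, 1, 1], yaw=[0, 0, 0])

```text
time: 10.12
ee_pos: [0.5577, 0.1757, 0.3777]
tcp_rot: [180.0, 0.0, 104.8]
wrist_force: [-0.8, 0.8, -2.3]
opening: 0.0042
grasp_force: 60.0
```

move_arm([
  [0, 0, -0.0015],
  [0, 0, 0],
  [0, 0, 0],
  [0, 0, 0],
], jaw=[1, 1, 1, 1], yaw=[0, 0, 0, 0])

```text
time: 10.45
ee_pos: [0.5576, 0.1757, 0.377]
tcp_rot: [179.9, -0.0, 104.8]
wrist_force: [-1.8, -1.6, 5.2]
opening: 0.0045
grasp_force: 61.0
```

```bash
python3 - <<'E'
from h import *
for i in range(4):
    snap('wrist');o=bot.get_obs();print(o['ee_pos'].round(4),o['wrist_force'].round(2),o['torque'].round(3))
E
```

```text
[0.5576 0.1757 0.377 ] [-0.99 -2.05  6.44] [-0.071  0.286  0.033]
[0.5576 0.1757 0.3769] [-1.66 -0.93  5.44] [-0.135  0.27   0.089]
[0.5576 0.1757 0.3769] [-1.42 -1.79  5.6 ] [-0.062  0.278  0.058]
[0.5576 0.1757 0.3769] [-1.1  -1.11  5.88] [-0.115  0.308 -0.001]
```

move_arm([
  [0, 0, 0.001],
  [0, 0, 0],
  [0, 0, 0],
  [0, 0, 0],
  [0, 0, 0],
  [0, 0, 0],
  [0, 0, 0],
  [0, 0, 0],
], jaw=[1, 0.93, 0.87, 0.8, 0.75, 0.7, 0.7, 0.7], yaw=[0, 0, 0, 0, 0, 0, 0, 0], force=20)

```text
time: 11.32
ee_pos: [0.5577, 0.1757, 0.3771]
tcp_rot: [-180.0, -0.0, 104.8]
wrist_force: [-0.0, -0.0, 0.4]
opening: 0.0255
grasp_force: 0.0
```

```bash
python3 - <<'E'
from h import *
o=bot.get_obs();T=o['ee_pos'];print(o['time'],T,o['wrist_force'])
im=snap('wrist','w6.png');s=snap('side','s6.png')
cv=np.zeros((600,800,3),np.uint8)
cv[:300]=cv2.resize(im[80:290,140:640],(800,300));cv[300:,:500]=cv2.resize(s[150:300,220:400],(500,300))
cv2.imwrite('pics/m6.png',cv2.cvtColor(cv,cv2.COLOR_RGB2BGR))
E
```

```text
11.3167 [0.55765854 0.17571868 0.37713817] [-0.01874817 -0.00993414  0.39932847]
```

View pics/m6.png

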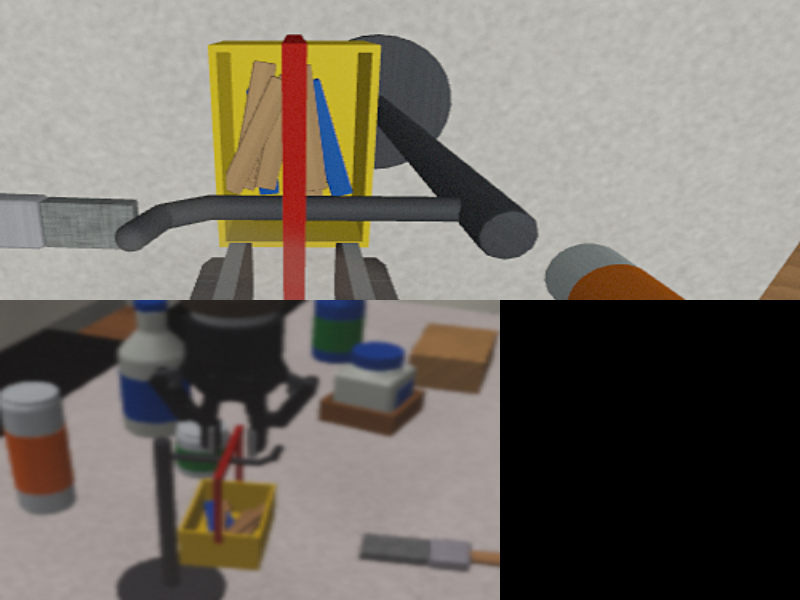

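The basket hangs level on the hook, with the jaws clear of the strap at (295,36-300). Rising and going to the jar.

move_arm([
  [0, 0, 0.01],
  [0, 0, 0.02],
  [0, 0, 0.025],
  [0, 0, 0.025],
  [0, -0.01, 0.01],
  [0, -0.02, 0],
  [0, -0.028, 0],
  [0, -0.028, 0],
  [0, -0.028, 0],
  [0, -0.028, 0],
], jaw=[0.7, 0.7, 0.7, 0.5, 0.3, 0.1, 0, 0, 0, 0], yaw=[0, 0, 0, 0, -0.1, -0.1, -0.1, -0.1, -0.1, -0.1])

```text
time: 12.25
ee_pos: [0.5573, 0.0325, 0.4681]
tcp_rot: [180.0, -0.0, 70.1]
wrist_force: [0.7, 0.6, -0.5]
opening: 0.0857
grasp_force: 0.0
```

move_arm([
  [0, -0.028, 0],
  [0, -0.028, 0],
  [0, -0.028, 0],
  [0, -0.028, 0],
  [0, -0.028, 0],
  [0, -0.028, 0],
  [0, -0.028, 0],
  [0, -0.028, 0],
  [0, -0.028, 0],
  [0, -0.028, 0],
], jaw=[0, 0, 0, 0, 0, 0, 0, 0, 0, 0], yaw=[-0.1, -0.1, -0.1, -0.1, -0.1, -0.1, -0.1, -0.1, -0.1, 0])

```text
time: 13.08
ee_pos: [0.5573, -0.2476, 0.4681]
tcp_rot: [180.0, -0.0, 18.5]
wrist_force: [0.5, 0.5, 0.1]
opening: 0.0854
grasp_force: 0.0
```

move_arm([
  [0, -0.005, 0],
  [0, 0, 0],
  [0, 0, 0],
], jaw=[0, 0, 0], yaw=[0, 0, 0])

```text
time: 13.33
ee_pos: [0.5576, -0.2511, 0.4675]
tcp_rot: [-180.0, -0.0, 18.8]
wrist_force: [0.5, 0.8, -0.2]
opening: 0.0856
grasp_force: 0.0
```

```bash
python3 - <<'E'
from h import *
o=bot.get_obs();T=o['ee_pos'];print(o['time'],T,o['tcp_rot'],o['q'])
ms={};P={}
for c in('wrist','side','top'):
    ms[c]=camera_model(c);im=snap(c,c+'7.png')
    for n in ['cap_top','cap','jar','holder','basket','hook_seat','basket_handle']:
        r=pinpoint(c,n)
        if r: P[c,n]=r[0]['xy'];print(c,n,np.round(r[0]['xy'],1),round(r[0]['confidence'],2))
    r=outline_of(c,'cap')
    if r:
        k=r[0]['mask'];ct,_=cv2.findContours(k.astype(np.uint8),0,1);g=max(ct,key=len);el=cv2.fitEllipse(g);print(c,'cap mask',r[0]['confidence'],k.sum(),el)
        np.save(c+'_cap.npy',k)
for n in ['cap_top','cap','jar','holder','basket','hook_seat','basket_handle']:
    q=[(ms[c],P[c,n]) for c in ms if (c,n) in P]
    if len(q)>1:print(n,len(q),np.round(tri(q)[0],4),tri(q)[1])
if('wrist','cap_top') in P: print(onz(ms['wrist'],P['wrist','cap_top'],.129))
E
```

```text
13.3333 [ 0.55758438 -0.25110951  0.46754639] [-1.79986868e+02 -1.43500301e-02  1.88226504e+01] [-2.42480770e+01  1.61197172e+01  3.00417145e+01  1.03920483e+02
  1.93930800e-02  1.36929271e+02]
wrist cap_top [327.8 178.5] 0.63
wrist cap [330.8 172.4] 0.65
wrist jar [330.7 155.3] 0.72
wrist cap mask 0.71 3302 ((328.4925842285156, 175.64471435546875), (63.279170989990234, 64.6957015991211), 177.9865264892578)
side cap_top [357.4 177.5] 0.5
side cap [357.9 179.1] 0.59
side jar [353.4 205.9] 0.74
side holder [352.  210.4] 0.71
side basket [303.9 263.8] 0.81
side hook_seat [303.6 228.3] 0.75
side basket_handle [301.9 227.4] 0.71
top cap [397.7 217.1] 0.26
top jar [393.7 222.4] 0.42
top holder [391.8 222.3] 0.45
top basket [255.  210.6] 0.95
top hook_seat [250.6 206.1] 0.84
top basket_handle [251.9 204.4] 0.74
cap_top 2 [ 0.5584 -0.2547  0.1194] 0.0009118602043993729
cap 3 [ 0.562  -0.2549  0.1129] 0.006491209498052708
jar 3 [ 0.5652 -0.2572  0.0039] 0.0021022597584625657
holder 2 [ 0.5683 -0.2523 -0.0131] 0.0019012811149706765
basket 2 [0.5505 0.1988 0.112 ] 0.0026278259964601647
hook_seat 2 [0.5472 0.2    0.2161] 0.0005601943017685684
basket_handle 2 [0.5528 0.1968 0.2148] 0.0005252172782492792
[ 0.56149208 -0.25348218  0.129     ]
```

```bash
python3 - <<'E'
from h import *
from scipy.optimize import minimize
m=camera_model('wrist');k=np.load('wrist_cap.npy')
im=cv2.imread('pics/wrist7.png');hsv=cv2.cvtColor(im,cv2.COLOR_BGR2HSV)
b=(hsv[...,0]>95)&(hsv[...,0]<130)&(hsv[...,1]>110)
kd=cv2.dilate(k.astype(np.uint8),np.ones((15,15)))>0
n,lab,st,ce=cv2.connectedComponentsWithStats((b&kd).astype(np.uint8));i=1+st[1:,4].argmax();b=lab==i
print('blue',st[i],ce[i],'net',k.sum())
th=np.linspace(0,2*np.pi,60)
def sil(x,y):
    P=[proj(m,[x+.032*np.cos(t),y+.032*np.sin(t),z]) for z in(.105,.129) for t in th]
    M=np.zeros((400,640),np.uint8);cv2.fillConvexPoly(M,cv2.convexHull((np.array(P)*16).astype(np.int32)),1,shift=4);return M>0
for nm,K in(('net',k),('blue',b)):
    f=lambda p:1-(sil(*p)&K).sum()/(sil(*p)|K).sum()
    r=minimize(f,[.56,-.253],method='Nelder-Mead',options=dict(initial_simplex=[[.56,-.253],[.565,-.253],[.56,-.248]],xatol=1e-4,fatol=1e-5));print(nm,r.x,1-r.fun)
E
```

```text
blue [ 297  143   63   66 3234] [327.94650588 175.8453927 ] net 3302
net [ 0.56182204 -0.25431248] 0.9576566125290024
blue [ 0.56142029 -0.25343579] 0.9373913043478261
```

move_arm([
  [0.002, -0.0015, -0.02],
  [0.002, -0.0015, -0.03],
  [0, 0, -0.03],
  [0, 0, -0.02],
  [0, 0, 0],
], jaw=[0, 0, 0, 0, 0], yaw=[0, 0, 0, 0, 0])

```text
time: 15.1
ee_pos: [0.5612, -0.2541, 0.3623]
tcp_rot: [-179.7, 0.3, 18.8]
wrist_force: [-0.4, -0.0, -0.6]
opening: 0.0855
grasp_force: 0.0
```

```bash
cat > capfit.py <<'E'
from h import *
from scipy.optimize import minimize
o=bot.get_obs();m=camera_model('wrist');im=snap('wrist','wc.png')
print(o['time'],o['ee_pos'].round(4),o['tcp_rot'].round(2))
r=outline_of('wrist','cap')[0];k=r['mask']
th=np.linspace(0,2*np.pi,60)
def sil(x,y,zt):
    P=[proj(m,[x+.032*np.cos(t),y+.032*np.sin(t),z]) for z in(zt-.024,zt) for t in th]
    M=np.zeros((400,640),np.uint8);cv2.fillConvexPoly(M,cv2.convexHull((np.array(P)*16).astype(np.int32)),1,shift=4);return M>0
f=lambda p:1-(sil(*p)&k).sum()/(sil(*p)|k).sum()
for z in (.125,.129,.133):
    q=minimize(lambda p:f([*p,z]),[.56,-.253],method='Nelder-Mead',options=dict(initial_simplex=[[.56,-.253],[.565,-.253],[.56,-.248]],xatol=1e-4,fatol=1e-5))
    print(z,q.x.round(4),1-q.fun)
E
python3 capfit.py
```

```text
15.1 [ 0.5612 -0.2541  0.3623] [-179.73    0.29   18.84]
0.125 [ 0.5604 -0.2544] 0.9873217115689382
0.129 [ 0.5616 -0.2542] 0.9607596704370898
0.133 [ 0.5627 -0.2542] 0.9253530598520511
```

move_arm([
  [0, 0, -0.02],
  [0, 0, -0.025],
  [0, 0, -0.02],
  [0, 0, -0.012],
  [0, 0, -0.005],
  [0, 0, 0],
], jaw=[0, 0, 0, 0, 0, 0], yaw=[0, 0, 0, 0, 0, 0])

```text
time: 15.7
ee_pos: [0.5618, -0.2543, 0.2856]
tcp_rot: [180.0, -0.0, 18.8]
wrist_force: [-0.5, -1.1, 0.3]
opening: 0.0851
grasp_force: 0.0
```

move_arm([
  [0, 0, 0],
  [0, 0, 0],
  [0, 0, 0],
  [0, 0, 0],
  [0, 0, 0],
  [0, 0, 0],
], jaw=[0.1, 0.2, 0.3, 0.5, 0.5, 0.5], yaw=[0, 0, 0, 0, 0, 0], force=90)

```text
time: 16.2
ee_pos: [0.5619, -0.2544, 0.2877]
tcp_rot: [179.9, -0.1, 18.8]
wrist_force: [-1.0, 0.4, 8.2]
opening: 0.0606
grasp_force: 95.0
```

move_arm([
  [0, 0, 0.001],
  [0, 0, 0.001],
  [0, 0, 0],
  [0, 0, 0],
  [0, 0, 0],
  [0, 0, 0],
  [0, 0, 0],
  [0, 0, 0.0005],
  [0, 0, 0.0005],
  [0, 0, 0],
], jaw=[0.5, 0.5, 0.5, 0.5, 0.5, 0.5, 0.5, 0.5, 0.5, 0.5], yaw=[0, 0.05, 0.07, 0.07, 0.07, 0.07, 0.07, 0.07, 0.07, 0])

```text
time: 17.03
ee_pos: [0.5618, -0.2545, 0.289]
tcp_rot: [179.9, -0.0, 50.0]
wrist_force: [0.2, -1.4, 1.8]
opening: 0.0602
grasp_force: 98.2
```

```bash
python3 -c "
from h import *
o=bot.get_obs();print({k:np.round(o[k],3) for k in ('time','ee_pos','tcp_rot','wrist_force','torque','opening','grasp_force')})"
```

```text
{'time': np.float64(17.033), 'ee_pos': array([ 0.562, -0.254,  0.289]), 'tcp_rot': array([ 1.79926e+02, -1.00000e-02,  4.99550e+01]), 'wrist_force': array([ 0.205, -1.374,  1.784]), 'torque': array([-0.177, -0.087,  0.187]), 'opening': np.float64(0.06), 'grasp_force': np.float64(98.209)}
```

move_arm([
  [0, 0, 0.0003],
  [0, 0, 0.0003],
  [0, 0, 0.0003],
  [0, 0, 0],
  [0, 0, 0],
], jaw=[0.5, 0.5, 0.5, 0.5, 0.5], yaw=[0.07, 0.07, 0.07, 0.07, 0.07])

```text
time: 17.45
ee_pos: [0.5615, -0.2546, 0.2896]
tcp_rot: [180.0, 0.1, 69.8]
wrist_force: [-2.3, -1.5, 3.6]
opening: 0.0603
grasp_force: 98.4
```

```bash
python3 -c "
from h import *
o=bot.get_obs();print({k:np.round(o[k],3) for k in ('time','ee_pos','tcp_rot','wrist_force','torque','opening','grasp_force')})"
```

```text
{'time': np.float64(17.45), 'ee_pos': array([ 0.562, -0.255,  0.29 ]), 'tcp_rot': array([1.79979e+02, 5.20000e-02, 6.98360e+01]), 'wrist_force': array([-2.286, -1.526,  3.588]), 'torque': array([-0.395,  0.663, -0.279]), 'opening': np.float64(0.06), 'grasp_force': np.float64(98.385)}
```

move_arm([
  [0, 0, 0.0003],
  [0, 0, 0.0003],
  [0, 0, 0],
  [0, 0, 0],
  [0, 0, 0],
  [0, 0, 0],
  [0, 0, 0],
  [0, 0, 0],
  [0, 0, 0],
], jaw=[0.5, 0.5, 0.5, 0.5, 0.5, 0.5, 0.5, 0.5, 0.5], yaw=[0.07, 0.07, 0.07, 0.07, 0.07, 0.07, 0.07, 0, 0])

```text
time: 18.2
ee_pos: [0.5619, -0.2544, 0.2914]
tcp_rot: [179.9, 0.1, 97.8]
wrist_force: [-0.7, -1.0, 5.7]
opening: 0.0601
grasp_force: 98.8
```

```bash
python3 -c "
from h import *
o=bot.get_obs();print({k:np.round(o[k],3) for k in ('time','ee_pos','tcp_rot','wrist_force','torque','opening','grasp_force')})"
```

```text
{'time': np.float64(18.2), 'ee_pos': array([ 0.562, -0.254,  0.291]), 'tcp_rot': array([1.7987e+02, 7.9000e-02, 9.7792e+01]), 'wrist_force': array([-0.661, -0.98 ,  5.726]), 'torque': array([-0.063,  0.041,  0.096]), 'opening': np.float64(0.06), 'grasp_force': np.float64(98.822)}
```

move_arm([
  [0, 0, 0.001],
  [0, 0, 0.001],
  [0, 0, 0.001],
  [0, 0, 0.001],
  [0, 0, 0],
  [0, 0, 0],
], jaw=[0.5, 0.5, 0.5, 0.5, 0.5, 0.5], yaw=[0, 0, 0, 0, 0, 0])

```text
time: 18.7
ee_pos: [0.5617, -0.2543, 0.2936]
tcp_rot: [-180.0, -0.0, 97.9]
wrist_force: [-0.9, 0.8, -0.1]
opening: 0.0602
grasp_force: 98.2
```

```bash
python3 -c "
from h import *
for i in range(3):
    snap('wrist');o=bot.get_obs();print({k:np.round(o[k],3) for k in ('time','ee_pos','tcp_rot','wrist_force','torque','opening','grasp_force')})"
```

```text
{'time': np.float64(18.75), 'ee_pos': array([ 0.562, -0.254,  0.294]), 'tcp_rot': array([-1.7999e+02, -5.0000e-03,  9.7895e+01]), 'wrist_force': array([-0.61 ,  0.047, -0.236]), 'torque': array([-0.03 ,  0.009,  0.008]), 'opening': np.float64(0.06), 'grasp_force': np.float64(98.226)}
{'time': np.float64(18.8), 'ee_pos': array([ 0.562, -0.254,  0.294]), 'tcp_rot': array([-1.79991e+02, -7.00000e-03,  9.79000e+01]), 'wrist_force': array([ 0.153, -0.173, -0.52 ]), 'torque': array([0.018, 0.005, 0.038]), 'opening': np.float64(0.06), 'grasp_force': np.float64(98.23)}
{'time': np.float64(18.85), 'ee_pos': array([ 0.562, -0.254,  0.294]), 'tcp_rot': array([-1.79989e+02, -5.00000e-03,  9.79010e+01]), 'wrist_force': array([-0.128,  0.126, -1.075]), 'torque': array([0.034, 0.062, 0.017]), 'opening': np.float64(0.061), 'grasp_force': np.float64(98.228)}
```

move_arm([
  [0, 0, 0.002],
  [0, 0, 0.004],
  [0, 0, 0.005],
  [0, 0, 0.006],
  [0, 0, 0.006],
  [0, 0, 0.006],
  [0, 0, 0.004],
  [0, 0, 0.003],
  [0, 0, 0],
  [0, 0, 0],
], jaw=[0.5, 0.5, 0.5, 0.5, 0.5, 0.5, 0.5, 0.5, 0.5, 0.5], yaw=[0, 0, 0, 0, 0, 0, 0, 0, 0, 0])

```text
time: 19.68
ee_pos: [0.5617, -0.2543, 0.3297]
tcp_rot: [180.0, 0.0, 97.9]
wrist_force: [-0.6, -1.0, -0.9]
opening: 0.0605
grasp_force: 98.1
```

```bash
python3 - <<'E'
from h import *
o=bot.get_obs();T=o['ee_pos'];print({k:np.round(o[k],3) for k in ('time','ee_pos','tcp_rot','wrist_force','opening','grasp_force')})
ms={};P={}
N=['cap_top','cap','jar_mouth','jar','holder','basket','hook_seat','basket_handle']
for c in('side','wrist','top'):
    ms[c]=camera_model(c);im=snap(c,c+'9.png')
    for n in N:
        r=pinpoint(c,n)
        if r: P[c,n]=r[0]['xy'];print(c,n,np.round(r[0]['xy'],1),round(r[0]['confidence'],2))
for n in N:
    q=[(ms[c],P[c,n]) for c in ms if (c,n) in P]
    if len(q)>1:print(n,len(q),np.round(tri(q)[0],4),round(tri(q)[1],4))
m=ms['side']
for n,X in(('cap .147',[.562,-.2545,.147]),('captop .171',[.562,-.2545,.171]),('mouth',[.562,-.2545,.122]),('jar',[.562,-.2545,.006])):print(n,proj(m,X))
for n in('cap','jar'):
    for r in outline_of('side',n)[:1]:
        y,x=np.nonzero(r['mask']);print(n,r['confidence'],x.min(),x.max(),y.min(),y.max())
E
```

```text
{'time': np.float64(19.683), 'ee_pos': array([ 0.562, -0.254,  0.33 ]), 'tcp_rot': array([1.79994e+02, 6.00000e-03, 9.79060e+01]), 'wrist_force': array([-0.557, -0.988, -0.88 ]), 'opening': np.float64(0.061), 'grasp_force': np.float64(98.115)}
side cap_top [356.3 160.3] 0.59
side cap [357.9 171.1] 0.53
side jar_mouth [355.4 177. ] 0.84
side jar [351.5 205.4] 0.74
side holder [354.2 211.4] 0.57
side basket [302. 265.] 0.66
side hook_seat [303.5 229.4] 0.87
side basket_handle [302.1 227.7] 0.6
wrist cap_top [322.1 281.4] 0.79
wrist cap [323.  254.8] 0.88
wrist hook_seat [611.1  68.1] 0.61
top jar_mouth [398.9 218.2] 0.57
top jar [396.1 226.3] 0.39
top holder [390.8 222.3] 0.6
top basket [255.3 210.1] 0.59
top hook_seat [247.7 205.4] 0.77
top basket_handle [247.4 204.9] 0.77
cap_top 2 [ 0.5605 -0.2421  0.1884] 0.002
cap 2 [ 0.5592 -0.2549  0.1434] 0.0015
jar_mouth 2 [ 0.5628 -0.2549  0.1199] 0.0018
jar 2 [ 0.5641 -0.2641 -0.0009] 0.0086
holder 2 [ 0.5636 -0.2494 -0.0129] 0.0063
basket 2 [0.5542 0.1991 0.1067] 0.0016
hook_seat 3 [0.6131 0.0352 0.1074] 0.1979
basket_handle 2 [0.5478 0.2084 0.2235] 0.0003
cap .147 [356.69224792 170.02903614]
captop .171 [357.23262692 163.50372605]
mouth [356.14103528 176.68516712]
jar [353.72899677 205.8115751 ]
cap 0.57 347 366 160 173
jar 0.65 340 369 174 205
```

The lid is about 24 mm above the mouth and only its own weight is on the wrist. The jar is standing and the basket is still hanging at the seat.

```bash
python3 -c "
from workcell import bot
print(bot.job_done())"
```

```text
the job is handed in; nothing more can be done
None
```

I hung the basket on the hook and unscrewed the lid; at hand-in (about 20 s) the arm held it level roughly 24 mm above the mouth, with the jar standing and the other things untouched.

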